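# Level measure of drinking-chocolate discs

## Task

Push the scoop under the stack of drinking-chocolate discs in the tray, up to the steel stop, then draw it back clear of the stop and lift out a heaped measure of all three. Keeping the scoop level, draw it out under the red levelling bar at the tray's left edge so that the bar strikes off the top disc, which falls back into the tray, and stand the level scoop with its two discs in the middle of the green mat. Do not touch the discs with the gripper.

Things in the scene. Friction and masses are not known exactly. Their poses are not given: they have to be found in the camera images.
- tray: White tray 195x134x28 mm, floor 4; origin: centre of underside; x away from robot, y left. In its axes, mm: steel stop nose, face x=73, y -18..18, z 12..68: stops the discs, the scoop's floor slides under it (far wall x=92): draw back from under it before lifting. Red bar over the left wall: x 14..98, y 60..69, z 84..98, near end free for handle; pan with 2 discs passes beneath, a 3rd is caught.
- scoop: Aluminium scoop, 150 g, on the tray floor, mouth +x to the discs. Origin: under the pan's middle; y left, z up. In mm: pan floor 2.5 thick, x -33..22, thinning to a 1 mm edge at x=34; sides 31 high, inner width 64, outer 70; back wall at x=-33. Black upright handle 22 (x) by 20 (y), centre x=-47, up to z=108: pinch its x faces (front, back) at z about 80.
- disc_low: Dark brown round chocolate disc, 50 mm diameter, 15 thick, 20 g, edges rounded; bottom one of a stack of three on the tray floor, a few mm before the nose. Origin: centre of its underside, z up.
- disc_mid: The same kind of disc, the middle one of the stack; origin at the centre of its underside.
- disc_top: The same kind of disc, the top one of the stack: the excess that is to be struck off; origin at the centre of its underside. In the scoop it stands from 32.5 to 47.5 mm above the scoop's underside, so with that underside 44 mm above the tray's the bar clears two discs by 7 mm and catches this one.
- green_mat: Fixed green mat on the counter left of the tray, 160 (x) x 100 (y) x 4 mm; origin: centre of its underside, z up. A grey mat of the same size lies beside it, not to be used; which of the two is nearer the tray varies.
Mind the look-alikes: they are no part of the job. What is shaped like the disc_mid but blue or yellow is not meant.

How it is judged:
On the way, in this order (a step that is already met when the one before it is completed fails the run):
1. the scoop is lifted clear of the tray floor, heaped with all three discs (z of scoop in the frame of tray above 0.016 m and x of disc_low in the frame of scoop between -0.025 and 0.02 m and y of disc_low in the frame of scoop between -0.02 and 0.02 m and z of disc_low in the frame of scoop between -0.004 and 0.01 m and x of disc_mid in the frame of scoop between -0.025 and 0.02 m and y of disc_mid in the frame of scoop between -0.02 and 0.02 m and z of disc_mid in the frame of scoop between 0.011 and 0.026 m and x of disc_top in the frame of scoop between -0.025 and 0.02 m and y of disc_top in the frame of scoop between -0.02 and 0.02 m and z of disc_top in the frame of scoop between 0.026 and 0.042 m), for 0.2 s.
2. the top disc is off the scoop and back in the tray, while the raised scoop still holds the other two (height (world z) of scoop above 0.016 m and z of each of disc_top, disc_low in the frame of scoop below 0.01 m and x of disc_low in the frame of scoop between -0.025 and 0.02 m and y of disc_low in the frame of scoop between -0.02 and 0.02 m and z of disc_low in the frame of scoop above -0.004 m and x of disc_mid in the frame of scoop between -0.025 and 0.02 m and y of disc_mid in the frame of scoop between -0.02 and 0.02 m and z of disc_mid in the frame of scoop between 0.011 and 0.026 m and x of disc_top in the frame of tray between -0.095 and 0.095 m and y of disc_top in the frame of tray between -0.064 and 0.064 m and z of disc_top in the frame of tray below 0.045 m), for 0.2 s.
At the end, for the whole second after the job is handed in: The scoop stands upright (within 0.1 rad) and at rest on the green mat, its origin within 30 mm of the mat's centre, the lower two discs stacked in its pan (centres -25 to 20 mm along, 20 mm across from its origin); the top disc rests inside the tray (x of disc_low in the frame of scoop between -0.025 and 0.02 m and y of disc_low in the frame of scoop between -0.02 and 0.02 m and z of disc_low in the frame of scoop between -0.004 and 0.01 m and x of disc_mid in the frame of scoop between -0.025 and 0.02 m and y of disc_mid in the frame of scoop between -0.02 and 0.02 m and z of disc_mid in the frame of scoop between 0.011 and 0.026 m and x of disc_top in the frame of tray between -0.095 and 0.095 m and y of disc_top in the frame of tray between -0.064 and 0.064 m and z of disc_top in the frame of tray below 0.045 m and linear speed of each of scoop, disc_low, disc_mid, disc_top below 0.02 m/s and horizontal distance between scoop and green_mat below 0.03 m and angle between scoop's own z axis and vertical below 0.1 rad and height (world z) of scoop below 0.01 m and contact force between scoop and green_mat above 0.5 N); the robot touches nothing.
It fails at once if the scoop is tipped more than 0.3 rad (angle between scoop's own z axis and vertical above 0.3 rad).
It fails at once if the gripper or arm touches a disc (contact force between any of the fingers, the arm and disc_low above 0.5 N or contact force between any of the fingers, the arm and disc_mid above 0.5 N or contact force between any of the fingers, the arm and disc_top above 0.5 N).
It also fails if it takes over 61 s, if anything falls off the work surface, if the arm or the gripper's body presses on something with over 40 N, if the wrist force passes 120 N, or if a joint passes its speed limit or range.

## Robot

A 7-joint arm with a two-finger parallel gripper is mounted at the origin on a cart in front of the work surface, level with it; the furniture and walls round the work are solid. World frame = base frame: x ahead of the robot, y to its left, z up, the work surface at z = 0. Lengths are in m, angles in rad, forces in N, time in s.
With the tool pointing down it reaches from about 0.35 to 0.9 m from the base axis. Payload 7.2 kg.
Tool frame: the origin (TCP) lies between the finger pads; the fingertips stand 11 mm ahead of it and the grasp point (between the pads) lies 8 mm behind it; z points along the fingers, y is the line along which they close (so a half turn about z gives the same grasp; the last joint's range is limited). The gripper opens to 88 mm and grips with 3 to 60 N. Pads are 20 mm wide; open, the fingers measure 115 mm over their backs; the gripper's body (75 mm by 178 mm) begins 61 mm behind the grasp point.
Start: joints at [-1.211, 0.411, -0.013, 1.596, 0.006, 1.134, -0.082], TCP at [0.259, 0.569, 0.234] pointing down, gripper open.
Joint ranges: [-2.95, 2.95], [-0.29, 1.99], [-1.47, 1.44], [0.14, 2.54], [-1.03, 4.17], [0.13, 1.85], [-2.86, 2.86]. Speed limits (rad/s): [2.39, 2.39, 3.01, 3.01, 3.14, 3.14, 3.14].

## Interface

Orientations are given as a unit quaternion [w, x, y, z].
In Python, from station import ctrl gives the robot as it stands. The module is installed in compiled form; this text tells all that it offers.
- The arm moves only by the shell command python3 -m jog 'ROWS'. ROWS is text: rows parted by semicolons, each of 7 numbers parted by spaces: the turn, a rotation vector about the tool's x, y, z in degrees, then the shift along the tool's x, y, z in mm, then the opening, from -1 (shut) to 1 (fully open). In form: ax ay az x y z gripper; .... A call has 1 to 10 rows; each row is the pose to reach, as a shift and turn from the pose commanded when the call began, along the tool's axes at that moment; what a row does not reach only later rows make up. A row lasts 1/8 s, in which the tool goes at most 62.5 mm and 10.7 degrees, less where a joint would pass 70% of its speed; a pose out of reach is approached as far as the arm can. A call with a gripper value outside its range is refused whole. The fingers move at their own pace and stop on an object; the grip force is fixed at half the most. Time passes only in rows, so rows that repeat a pose let the fingers close. It gives the time, the measured TCP pose, the force, the opening and the grip force at its end, in the units of the state.
- ctrl.get_obs(): the state, without advancing time (a new reading comes with each control period).
- ctrl.read_camera(name): name is "scene" or "top" or "wrist"; returns (picture, depth): 420x560x3 uint8, red, green, blue; 420x560 float32, m along the optical axis (not along the pixel's ray), 0 where there is no reading.
- ctrl.camera_model(name): a dict with "intrinsics" (3x3 intrinsics, pixels), "view" (4x4, takes a point from world to camera coordinates). Camera axes: x right, y down, z forward; pixel columns grow to the right and rows downward; lengths in m; the calibration is good to about 2 mm. A picture is of the moment at which its call begins: read the wrist's pose just before it. camera_model takes no time and is no camera call; for the wrist camera it gives the pose at the moment of the call.
- ctrl.sign_off(): hands the job in; it is judged then, once.
The state is a dict: "t": time; "joints": joint angles; "qvel": joint speeds; "tau": joint torques, N m; "position": TCP position; "tool_rot": TCP orientation; "ft_force": force on the tool from outside, world axes, zero at the start; "ft_torque": the same for the moment, N m; "finger_gap": finger opening in m; "grasp_force": force on a finger pad.
Only numpy, scipy, OpenCV 4.12 (cv2) and the standard library are available. Lean on these libraries where they do the work, as an engineer would, in place of code of your own. Each camera call takes 0.05 s, during which the arm holds its last target. There are 200 camera calls.

## Working session

There is one attempt and no reset: what is moved stays moved. The work goes in short steps, Python scripts to look and compute and a shell command to move; the robot and the scene stay as the last step left them, time stands still between calls to the robot, and variables do not carry over. Pictures are saved under pics/ and viewed, at most 10 in all, crops included, and the job is handed in when it is done.

```bash
mkdir -p pics
cat > h.py <<'E'
import numpy as np, cv2
from station import ctrl
def cam(n):
    m=ctrl.camera_model(n); p,d=ctrl.read_camera(n); return p,d,np.array(m["intrinsics"]),np.array(m["view"])
def cloud(d,K,V):
    v,u=np.mgrid[:d.shape[0],:d.shape[1]]
    P=np.stack([(u-K[0,2])/K[0,0]*d,(v-K[1,2])/K[1,1]*d,d],-1)
    return (P-V[:3,3])@V[:3,:3]
def ray(u,v,z,K,V):
    c=-V[:3,:3].T@V[:3,3]; r=V[:3,:3].T@np.linalg.inv(K)@[u,v,1]
    return c+r*(z-c[2])/r[2]
E
python3 - <<'E'
from h import *
o=ctrl.get_obs(); print({k:np.round(o[k],3) for k in o})
for n in("scene","top"):
    p,d,K,V=cam(n); cv2.imwrite(f"pics/{n}.png",p[...,::-1]); np.savez(n,p=p,d=d,K=K,V=V); print(n,np.round(-V[:3,:3].T@V[:3,3],3),np.round(V[:3,:3],2).tolist(),K[0,0])
E
```

```text
{'t': np.float64(0.0), 'joints': array([-1.211,  0.412, -0.013,  1.597,  0.006,  1.134, -0.082]), 'qvel': array([-0.001, -0.002, -0.002,  0.001,  0.   , -0.001, -0.   ]), 'tau': array([ 1.0000e-03, -5.8796e+01,  6.4300e-01, -2.9108e+01, -5.4000e-02,
        1.8000e-02,  0.0000e+00]), 'position': array([0.259, 0.568, 0.233]), 'tool_rot': array([-0.   ,  0.212,  0.977, -0.001]), 'ft_force': array([ 0.25 ,  0.075, -0.703]), 'ft_torque': array([-0.027, -0.003, -0.026]), 'grasp_force': np.float64(0.0), 'finger_gap': np.float64(0.088)}
scene [ 0.21  -0.494  0.697] [[0.87, -0.49, 0.0], [-0.33, -0.59, -0.74], [0.37, 0.64, -0.68]] 401.9020296038171
top [0.39  0.084 0.993] [[0.1, -0.99, -0.0], [-0.97, -0.1, -0.2], [0.2, 0.02, -0.98]] 428.2907313576818
```

View pics/top.png

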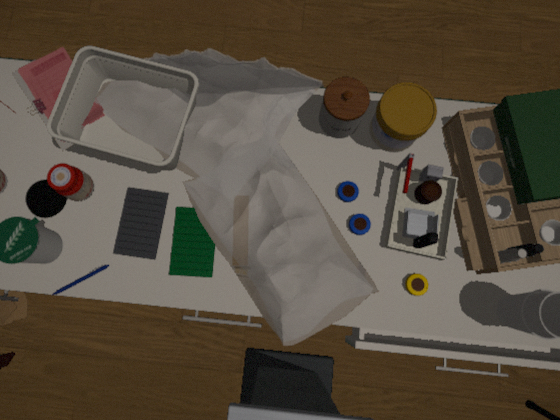

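View pics/scene.png

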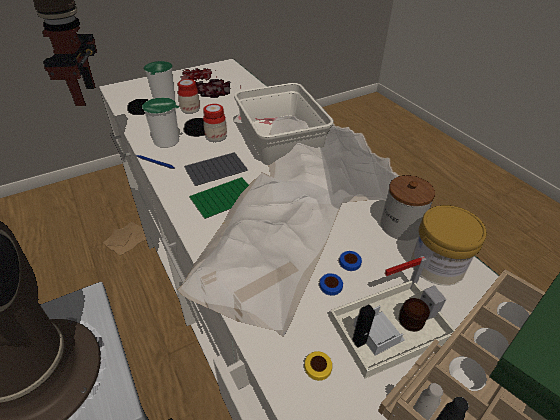

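The top view shows the tray at about (422,210), with the red bar at (408,174), the brown stack at (428,192), and the scoop pan at (420,222) with its black handle at (426,240). The green mat is at (193,241), and the grey mat at (142,222) is not to be used. The blue rings at (347,191) and (360,224) and the yellow ring at (417,285) are look-alikes. A crumpled sheet lies between the tray and the mat.

Run:
```python
from h import *
z=np.load("top.npz"); p,d,K,V=[z[k] for k in "pdKV"]; P=cloud(d,K,V)
hsv=cv2.cvtColor(p,cv2.COLOR_RGB2HSV); H,S,W=hsv[...,0],hsv[...,1],hsv[...,2]
v,u=np.mgrid[:420,:560]; box=(u>375)&(u<465)&(v>145)&(v<265)
def rep(n,m):
    m=cv2.morphologyEx(m.astype(np.uint8),cv2.MORPH_OPEN,np.ones((2,2)))>0
    q=P[m]; q=q[q[:,2]>-.05]; c,e=q.mean(0),None
    r=cv2.minAreaRect((q[:,:2]*1000).astype(np.float32)); print(n,len(q),c.round(4),'z',np.percentile(q[:,2],[5,50,95]).round(4),'rect',np.round(r,1) if 0 else r)
rep('bar',box&((H<8)|(H>172))&(S>150)&(P[...,2]>.08))
rep('stack',box&(P[...,2]>.04)&(P[...,2]<.056)&(W<90)&(S>60)&(v<210))
rep('handle',box&(P[...,2]>.104)&(W<60))
rep('pan+wall',box&(P[...,2]>.03)&(P[...,2]<.04)&(v>205))
m=box&(P[...,2]>.022)&(P[...,2]<.033); rep('rim',m)
rep('stopTop',box&(P[...,2]>.06)&(P[...,2]<.08)&(v<185)&(u>420))
rep('green',(H>55)&(H<85)&(S>120)&(u>160)&(u<225)&(v>195)&(v<285))
# heightmap around
hm={}
for x in np.arange(.2,.75,.05):
  print(round(x,2),[ (lambda q:int(1000*np.percentile(q,98)) if len(q) else -1)(P[...,2][(abs(P[...,0]-x)<.025)&(abs(P[...,1]-y)<.025)&(d>0)]) for y in np.arange(.6,-.45,-.05)])
c=p[140:270,370:470]; c=cv2.resize(cv2.convertScaleAbs(c,alpha=1.8),None,fx=4.5,fy=4.5,interpolation=cv2.INTER_CUBIC); cv2.imwrite("pics/crop.png",c[...,::-1])
```

```text
bar 139 [ 0.678  -0.1877  0.071 ] z [0.0013 0.0969 0.1004] rect ((688.0069580078125, -193.5620880126953), (34.85890579223633, 116.90467834472656), 82.89942169189453)
stack 491 [ 0.6685 -0.2618  0.0479] z [0.0407 0.049  0.0565] rect ((684.698974609375, -285.6856994628906), (73.62629699707031, 144.23883056640625), 54.24480056762695)
handle 105 [ 0.5375 -0.2354  0.0999] z [0.0029 0.1115 0.1141] rect ((543.3058471679688, -252.90025329589844), (21.35750961303711, 68.4729995727539), 17.940383911132812)
pan+wall 165 [ 0.5862 -0.2702  0.0344] z [0.0035 0.0354 0.0413] rect ((523.13134765625, -117.28523254394531), (78.05552673339844, 475.4493103027344), 24.140756607055664)
rim 980 [ 0.6141 -0.253   0.0269] z [0.0006 0.0276 0.0358] rect ((596.4349365234375, -104.01449584960938), (285.0195007324219, 479.2399597167969), 16.93946647644043)
stopTop 289 [ 0.7068 -0.2671  0.0654] z [0.0399 0.0678 0.0792] rect ((707.5947875976562, -276.0655517578125), (52.74839401245117, 100.50340270996094), 37.11613845825195)
green 2381 [0.4778 0.2835 0.01  ] z [0.0011 0.0042 0.0071] rect ((479.9076232910156, 207.594
[... 430 characters left out ...]
23, -23]
0.35 [5, 11, 3, 3, 3, 4, 3, 3, 3, 4, 45, 51, 40, 18, 7, 3, 3, 3, 3, 3, 124]
0.4 [127, 4, 10, 4, 3, 4, 6, 6, 3, 31, 48, 50, 47, 41, 26, 10, 4, 14, 3, 3, 171]
0.45 [127, 3, 3, 7, 7, 6, 7, 7, 20, 54, 64, 56, 58, 58, 47, 16, 17, 19, 3, 3, 171]
0.5 [127, 3, 3, 8, 7, 7, 7, 22, 32, 48, 51, 47, 48, 45, 18, 27, 29, 29, 28, 101, 148]
0.55 [102, 103, 2, 7, 7, 7, 11, 41, 43, 34, 50, 52, 34, 18, 18, 28, 111, 113, 29, 101, 152]
0.6 [104, 103, 3, 6, 6, 6, 13, 51, 54, 31, 41, 31, 22, 15, 17, 29, 34, 34, 41, 102, 95]
0.65 [112, 113, 113, 113, 113, 113, 16, 36, 33, 45, 42, 24, 6, 18, 16, 98, 99, 52, 97, 102, 164]
0.7 [113, 108, 7, 7, 18, 113, 112, 43, 38, 34, 37, 12, 3, 3, 3, 3, 99, 70, 102, 98, 165]
```

View pics/crop.png

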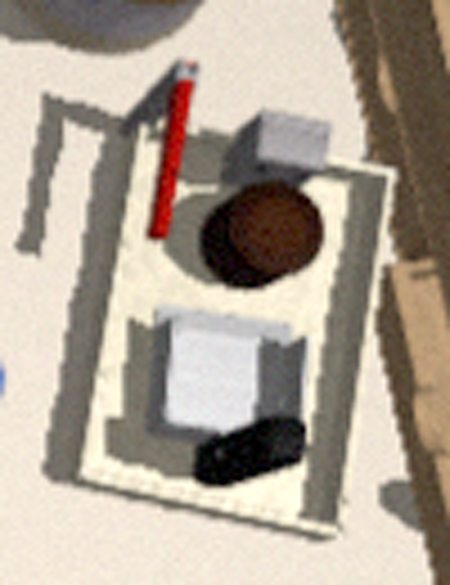

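Run:
```python
from h import *
z=np.load("top.npz"); p,d,K,V=[z[k] for k in "pdKV"]
hsv=cv2.cvtColor(p,cv2.COLOR_RGB2HSV); H,S,W=cv2.split(hsv)
f=lambda cx,cy,h:(1000*ray(370+(cx-2)/4.5,140+(cy-2)/4.5,h,K,V)[:2]).round(1)
for n,a in dict(NL=(82,485,.028),NR=(338,537,.028),FR=(396,172,.028),barN=(160,236,.098),barF=(186,78,.098),disc=(277,228,.049),nose=(295,130,.068),hand=(285,440,.112),lipL=(158,310,.005),lipR=(290,325,.005)).items(): print(n,f(*a))
m=((H>55)&(H<85)&(S>120)).astype(np.uint8); m[:,:165]=0;m[:,225:]=0;m[:200]=0;m[285:]=0
c=max(cv2.findContours(m,0,1)[0],key=cv2.contourArea)[:,0]
q=np.array([ray(a,b,.004,K,V)[:2]*1000 for a,b in c],np.float32); print('green',cv2.minAreaRect(q))
m=((((H<8)|(H>172))&(S>150))*1).astype(np.uint8); m[:150]=0;m[200:]=0;m[:,:400]=0;m[:,415:]=0
c=max(cv2.findContours(m,0,1)[0],key=cv2.contourArea)[:,0]
q=np.array([ray(a,b,.098,K,V)[:2]*1000 for a,b in c],np.float32); print('bar',cv2.minAreaRect(q))
o=ctrl.get_obs(); from scipy.spatial.transform import Rotation as R
w=o['tool_rot']; print(R.from_quat([*w[1:],w[0]]).as_matrix().round(3).tolist())
m=ctrl.camera_model("wrist"); V=np.array(m['view']); print('wc',(-V[:3,:3].T@V[:3,3]).round(3), V[:3,:3].round(2).tolist(), m['intrinsics'])
```

```text
NL [ 519.6 -160.2]
NR [ 506.6 -288.1]
FR [ 698.3 -313.8]
barN [ 632.9 -173.7]
barF [ 713.  -183.1]
disc [ 656.3 -246.1]
nose [ 702.2 -247. ]
hand [ 538.5 -230.6]
lipL [ 618.2 -201. ]
lipR [ 617.2 -269.7]
green ((491.4691162109375, 282.4171142578125), (157.18959045410156, 98.01005554199219), 2.2567107677459717)
bar ((671.5748291015625, -177.1676025390625), (9.650251388549805, 79.59947967529297), 83.8589096069336)
[[-0.91, 0.415, -0.001], [0.415, 0.91, -0.001], [-0.0, -0.001, -1.0]]
wc [0.195 0.597 0.383] [[0.41, 0.91, -0.0], [0.88, -0.4, 0.26], [0.23, -0.11, -0.97]] [[290.20883652   0.         280.03077229]
 [  0.         290.20883652 210.94521519]
 [  0.           0.           1.        ]]
```

```bash
cat >> h.py <<'E'
from scipy.spatial.transform import Rotation as R
def go(x,y,z,yaw):
    """world mm target of TCP, yaw deg of tool y (tool down) -> row numbers (commanded~measured)"""
    o=ctrl.get_obs(); w=o['tool_rot']; R0=R.from_quat([*w[1:],w[0]]); a=np.radians(yaw)
    Y=np.array([np.cos(a),np.sin(a),0]); Z=np.array([0,0,-1.]); T=R.from_matrix(np.stack([np.cross(Y,Z),Y,Z],1))
    print('at',(o['position']*1000).round(1),'yaw',np.degrees(np.arctan2(*R0.as_matrix()[[1,0],1])).round(2),'gap',o['finger_gap'].round(4),'ft',o['ft_force'].round(1),'t',o['t'].round(2),
     'rot',np.degrees((R0.inv()*T).as_rotvec()).round(1),'shift',R0.inv().apply(np.array([x,y,z])-o['position']*1000).round(1))
E
python3 -c "
from h import *
go(540,-210,235,-4)"
```

```text
Traceback (most recent call last):
  File "h.py", line 17, in go
    print('at',(o['position']*1000).round(1),'yaw',np.degrees(np.arctan2(*R0.as_matrix()[[1,0],1])).round(2),'gap',o['finger_gap'].round(4),'ft',o['ft_force'].round(1),'t',o['t'].round(2),
                                                                                                                   ^^^^^^^^^^^^^^^^^^^^^
AttributeError: 'float' object has no attribute 'round'
```

```bash
sed -i "s/o\['finger_gap'\].round(4)/round(float(o['finger_gap']),4)/; s/o\['t'\].round(2)/round(float(o['t']),2)/" h.py
python3 -c "
from h import *
go(540,-210,235,-4)"
```

```text
at [259.2 568.3 232.9] yaw 65.49 gap 0.088 ft [-0.5 -0.4  0.3] t 0.1 rot [-0.1  0.1 69.5] shift [-578.4 -591.6   -1.2]
```

```bash
python3 -m jog '0 0 7 -58 -59 -1 1; 0 0 14 -100 -102 -1 1; 0 0 21 -143 -146 -1 1; 0 0 28 -186 -190 -1 1; 0 0 35 -229 -234 -1 1; 0 0 42 -272 -278 -1 1; 0 0 49 -315 -322 -1 1; 0 0 56 -358 -366 -1 1; 0 0 63 -400 -410 -1 1; 0 0 69.5 -440 -450 -1 1'
python3 -c "
from h import *
print(ctrl.get_obs()['joints'].round(2))
go(540,-200,235,-4)"
```

```text
t: 1.35
position: [0.4717, -0.0211, 0.2348]
tool_rot: [-0.0, 0.733, 0.681, 0.0]
ft_force: [0.7, 1.1, 0.4]
finger_gap: 0.0881
grasp_force: 0.0
[-0.54  0.15  0.54  1.98 -0.09  1.04 -0.03]
at [471.7 -21.1 234.8] yaw -4.21 gap 0.0881 ft [0.7 1.1 0.4] t 1.35 rot [ 0.  -0.  -0.2] shift [-173.4   81.3   -0.3]
```

```bash
python3 -m jog '0 0 0 -50 23 0 1; 0 0 0 -100 46 0 1; 0 0 0 -150 70 0 1; 0 0 0 -173 81 0 1; 0 0 0 -173 81 0 1'
python3 - <<'E'
from h import *
print(ctrl.get_obs()['joints'].round(2))
go(538,-230,76,-4)
p,d,K,V=cam("wrist"); np.savez("w1",p=p,d=d,K=K,V=V); cv2.imwrite("pics/w1.png",cv2.convertScaleAbs(p,alpha=1.6)[...,::-1])
E
```

```text
t: 1.98
position: [0.5398, -0.1996, 0.2341]
tool_rot: [0.0, 0.733, 0.681, -0.001]
ft_force: [0.5, -0.2, -0.6]
finger_gap: 0.0879
grasp_force: 0.0
[-0.21  0.36  0.63  1.75 -0.24  1.1   0.42]
at [ 539.8 -199.6  234.1] yaw -4.21 gap 0.0879 ft [ 0.5 -0.2 -0.6] t 1.98 rot [-0.1  0.1 -0.2] shift [-30.3   0.6 158.1]
```

View pics/w1.png

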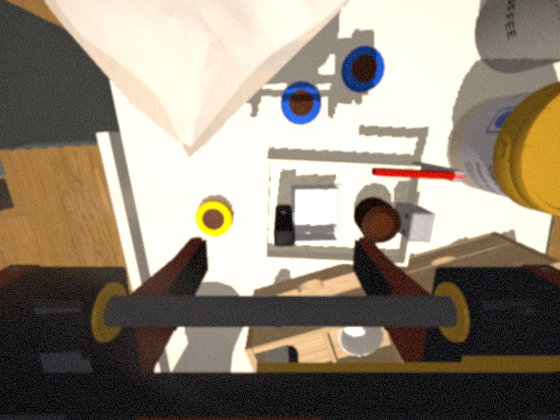

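The wrist view shows the handle at (284,225), the pan at (316,210), the brown stack at (377,220), the nose at (413,222) and the bar from (374,173) to (460,177). All three brown discs are in the tray; the blue and yellow rings are outside it and are not the ones meant.

Run:
```python
from h import *
z=np.load("w1.npz"); p,d,K,V=[z[k] for k in "pdKV"]
c=cv2.resize(cv2.convertScaleAbs(p[150:270,255:440],alpha=1.3),None,fx=4,fy=4,interpolation=cv2.INTER_CUBIC); cv2.imwrite("pics/w1c.png",c[...,::-1])
P=cloud(d,K,V)
def rect(n,m,h):
    cs=max(cv2.findContours(m.astype(np.uint8),0,1)[0],key=cv2.contourArea)[:,0]
    q=np.array([ray(a,b,h,K,V)[:2]*1000 for a,b in cs],np.float32); print(n,np.round(np.hstack([cv2.minAreaRect(q)[0],cv2.minAreaRect(q)[1],cv2.minAreaRect(q)[2]]),1), 'circ',cv2.minEnclosingCircle(q))
v,u=np.mgrid[:420,:560]; box=(u>255)&(u<440)&(v>150)&(v<270); Z=P[...,2]
rect('handle',box&(Z>.107)&(Z<.118)&(u<300),.112)
rect('stack',box&(Z>.045)&(Z<.053)&(u>350)&(u<405),.049)
rect('nose',box&(Z>.064)&(Z<.073)&(u>380),.068)
hsv=cv2.cvtColor(p,cv2.COLOR_RGB2HSV); H,S,W=cv2.split(hsv)
rect('bar',((H<8)|(H>172))&(S>150)&(u>365)&(u<470)&(v>160)&(v<190)&(Z>.085),.098)
```

```text
handle [ 542.  -228.8   18.9   21.    85.8] circ ((541.8336181640625, -229.43763732910156), 12.415450096130371)
stack [ 658.9 -243.4   46.9   49.4   53.1] circ ((658.1903686523438, -244.39878845214844), 24.786867141723633)
nose [ 698.  -245.1   35.7   27.    82.7] circ ((698.4435424804688, -245.22682189941406), 21.330148696899414)
bar [ 677.8 -178.     8.1   89.6   82.9] circ ((677.7828979492188, -177.759765625), 44.80266189575195)
```

View pics/w1c.png

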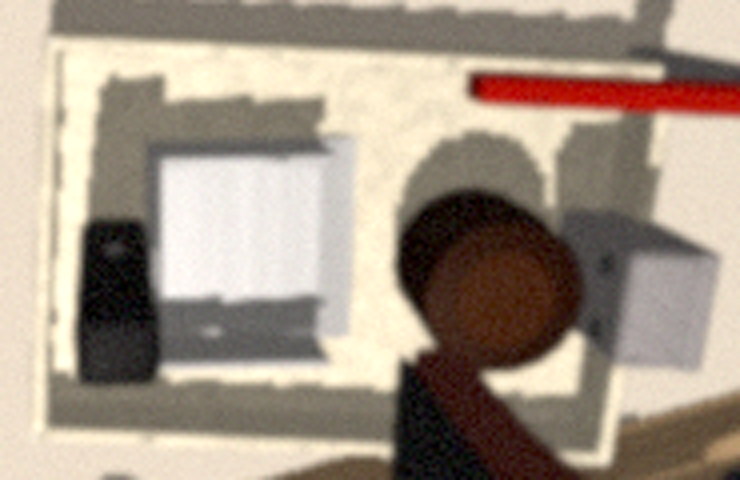

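The close-up confirms the stack at (505,290), with the scoop mouth facing it. The handle is at (542,-229) mm and the scoop yaw is about -4.5°, against -6.5° for the tray. I'll descend and pinch.

```bash
python3 -m jog '0 0 0.3 -30 3 40 1; 0 0 0.3 -30 3 90 1; 0 0 0.3 -30 3 130 1; 0 0 0.3 -30 3 158 1; 0 0 0.3 -30 3 158 1; 0 0 0.3 -30 3 158 -1; 0 0 0.3 -30 3 158 -1; 0 0 0.3 -30 3 158 -1; 0 0 0.3 -30 3 158 -1;0 0 0.3 -30 3 158 -1'
python3 -c "
from h import *
go(540.5,-229.5,76,-6.5)"
```

```text
t: 3.28
position: [0.5411, -0.2276, 0.0768]
tool_rot: [0.0, 0.733, 0.68, 0.0]
ft_force: [0.4, -0.0, 0.1]
finger_gap: 0.0412
grasp_force: 0.0
at [ 541.1 -227.6   76.8] yaw -4.32 gap 0.0412 ft [ 0.4 -0.   0.1] t 3.27 rot [ 0.  -0.   2.2] shift [-1.9 -0.5  0.8]
```

```bash
python3 -m jog '0 0 0 0 0 0 -1;0 0 0 0 0 0 -1;0 0 0 0 0 0 -1;0 0 0 0 0 0 -1;0 0 0 0 0 0 -1'
python3 - <<'E'
from h import *
go(540.5,-229.5,76,-6.5)
p,d,K,V=cam("wrist"); np.savez("w2",p=p,d=d,K=K,V=V); cv2.imwrite("pics/w2.png",cv2.convertScaleAbs(p,alpha=1.3)[...,::-1])
E
```

```text
t: 3.9
position: [0.541, -0.2276, 0.0766]
tool_rot: [-0.0, 0.733, 0.68, -0.0]
ft_force: [-0.2, 0.4, -0.0]
finger_gap: 0.0218
grasp_force: 30.0
at [ 541.  -227.6   76.6] yaw -4.31 gap 0.0218 ft [-0.2  0.4 -0. ] t 3.9 rot [-0.   0.   2.2] shift [-1.9 -0.4  0.6]
```

View pics/w2.png

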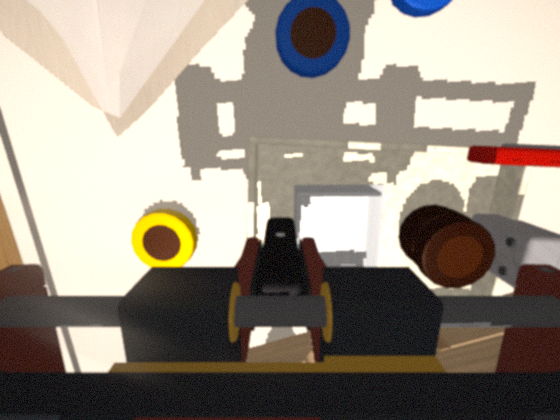

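The handle is held, with its top edge at about (281,220), and the pan sits flat at (340,220). The stack top is at (458,252) and the nose at right. I'll measure the offsets for alignment.

Run:
```python
from h import *
z=np.load("w2.npz"); p,d,K,V=[z[k] for k in "pdKV"]; P=cloud(d,K,V); Z=P[...,2]
f=lambda u,v,h:(1000*ray(u,v,h,K,V)).round(1)
v,u=np.mgrid[:420,:560]
def circ(n,m,h):
    cs=max(cv2.findContours(m.astype(np.uint8),0,1)[0],key=cv2.contourArea)[:,0]
    q=np.array([ray(a,b,h,K,V)[:2]*1000 for a,b in cs],np.float32); print(n,cv2.minEnclosingCircle(q),cv2.fitEllipse(q))
circ('stack',(Z>.044)&(Z<.054)&(u>395)&(u<500)&(v<300)&(v>190),.049)
print('stack z',np.median(Z[245:260,450:465]))
m=(Z>.105)&(Z<.118)&(u>260)&(u<300)&(v<262)
q=P[m]*1000; print('handle top',len(q),np.percentile(q,[2,50,98],axis=0).round(1))
# pan rims: z .03-.04 
m=(Z>.032)&(Z<.039)&(u>285)&(u<390)&(v>175)&(v<215); q=P[m]*1000; print('Lrim',len(q)); 
if len(q)>5: print(np.percentile(q,[2,50,98],axis=0).round(1), np.polyfit(q[:,0],q[:,1],1))
# lip edge by ray
for uv in((383,185),(378,265)): print('lip?',f(*uv,.0045))
# nose face bottom-left, bar near end
print('bar near',f(468,155,.098),'nose',np.percentile(P[(Z>.064)&(Z<.072)&(u>470)&(v<300)]*1000,[2,50,98],axis=0).round(1))
```

```text
stack ((660.4369506835938, -247.50132751464844), 30.299217224121094) ((658.4389038085938, -244.4537353515625), (46.97799301147461, 54.37317657470703), 62.461708068847656)
stack z 0.04846365452482055Traceback (most recent call last):
  File "<stdin>", line 11, in <module>
    return _quantile_unchecked(
        a, q, axis, out, overwrite_input, method, keepdims, weights)
    return _ureduce(a,
                    func=_quantile_ureduce_func,
    ...<5 lines>...
                    overwrite_input=overwrite_input,
                    method=method)
    r = func(a, **kwargs)
    result = _quantile(arr,
                       quantiles=q,
    ...<2 lines>...
                       out=out,
                       weights=wgt)
    slices_having_nans = np.isnan(arr[-1, ...])
                                  ~~~^^^^^^^^^
IndexError: index -1 is out of bounds for axis 0 with size 0
```

Run:
```python
from h import *
z=np.load("w2.npz"); p,d,K,V=[z[k] for k in "pdKV"]
f=lambda u,v,h:(1000*ray(u,v,h,K,V)).round(1)
for n,a in dict(lipL=(383,185,.005),lipR=(378,265,.005),LrimBack=(295,184,.035),LrimFront=(366,186,.035),barN=(468,155,.098),handleTopL=(281,219,.112),stack=(458,252,.049),noseNL=(520,228,.068)).items(): print(n,f(*a))
```

```text
lipL [ 622.7 -202.6    5. ]
lipR [ 619.7 -269.8    5. ]
LrimBack [ 553.8 -191.6   35. ]
LrimFront [ 601.1 -196.5   35. ]
barN [ 627.5 -173.7   98. ]
handleTopL [ 544.1 -192.5  112. ]
stack [ 657.6 -242.4   49. ]
noseNL [ 680.  -221.1   68. ]
```

```bash
python3 -m jog '0 0 1 -0.7 0 0 -1; 0 0 2.2 -1.5 0 0 -1; 0 0 2.2 -1.5 0 0 -1; 0 0 2.2 -1.5 0 0 -1'
python3 -c "
from h import *
go(541.2,-229.1,76.6,-6.5)"
```

```text
t: 4.45
position: [0.5408, -0.2292, 0.0766]
tool_rot: [-0.0, 0.746, 0.666, -0.0]
ft_force: [-0.4, 0.4, -0.6]
finger_gap: 0.0215
grasp_force: 30.0
at [ 540.8 -229.2   76.6] yaw -6.51 gap 0.0215 ft [-0.4  0.4 -0.6] t 4.45 rot [-0.  0. -0.] shift [ 0.1  0.4 -0. ]
```

```bash
python3 -m jog '0 0 0 0 3 0.3 -1; 0 0 0 0 6 0.3 -1; 0 0 0 0 9 0.3 -1; 0 0 0 0 12 0.3 -1; 0 0 0 0 15 0.3 -1; 0 0 0 0 18 0.3 -1; 0 0 0 0 21 0.3 -1; 0 0 0 0 24 0.3 -1;0 0 0 0 27 0.3 -1; 0 0 0 0 30 0.3 -1'
python3 -m jog '0 0 0 0 3 0 -1; 0 0 0 0 6 0 -1; 0 0 0 0 9 0 -1; 0 0 0 0 12 0 -1; 0 0 0 0 15 0 -1; 0 0 0 0 18 0 -1; 0 0 0 0 21 0 -1; 0 0 0 0 24 0 -1;0 0 0 0 27 0 -1; 0 0 0 0 30 0 -1'
python3 - <<'E'
from h import *
go(541.2,-229.1,76.6,-6.5)
p,d,K,V=cam("wrist"); np.savez("w3",p=p,d=d,K=K,V=V); cv2.imwrite("pics/w3.png",cv2.convertScaleAbs(p[120:330,230:560],alpha=1.6)[...,::-1])
E
```

```text
t: 5.7
position: [0.5697, -0.2324, 0.0767]
tool_rot: [-0.001, 0.746, 0.666, -0.0]
ft_force: [-6.2, 2.7, 6.7]
finger_gap: 0.0218
grasp_force: 30.0
t: 6.95
position: [0.5995, -0.2359, 0.0767]
tool_rot: [-0.001, 0.746, 0.666, -0.0]
ft_force: [-4.7, 2.0, 5.9]
finger_gap: 0.0222
grasp_force: 30.0
at [ 599.5 -235.9   76.7] yaw -6.53 gap 0.0222 ft [-4.7  2.   5.9] t 6.95 rot [-0.1 -0.  -0. ] shift [  0.1 -58.7   0.2]
```

View pics/w3.png

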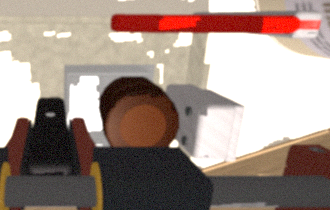

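The stack is riding into the pan upright, with its top at crop (142,125), against the nose at (200,130). I'll push the remaining distance.

```bash
python3 -m jog '0 0 0 0 2 0 -1; 0 0 0 0 4 0 -1; 0 0 0 0 6 0 -1; 0 0 0 0 8 0 -1; 0 0 0 0 10 0 -1;0 0 0 0 10 0 -1'
python3 - <<'E'
from h import *
go(541.2,-229.1,76.6,-6.5)
p,d,K,V=cam("wrist"); np.savez("w4",p=p,d=d,K=K,V=V); f=lambda u,v,h:(1000*ray(u,v,h,K,V)).round(1)
P=cloud(d,K,V);Z=P[...,2];v,u=np.mgrid[:420,:560]; hsv=cv2.cvtColor(p,cv2.COLOR_RGB2HSV)
m=(hsv[...,1]>70)&((hsv[...,0]<20))&(hsv[...,2]>60)&(v>200)&(v<275)&(u>320)&(u<420)
print(m.sum(),'z',np.median(Z[m]), f(u[m].mean(),v[m].mean(),.0515), u[m].mean(),v[m].mean(),u[m].min(),u[m].max(),v[m].min())
cv2.imwrite("pics/w4.png",cv2.resize(cv2.convertScaleAbs(p[150:300,230:480],alpha=1.6),None,fx=3,fy=3)[...,::-1])
E
```

```text
t: 7.75
position: [0.6097, -0.2371, 0.0767]
tool_rot: [-0.001, 0.746, 0.666, -0.0]
ft_force: [-4.2, 1.5, 5.0]
finger_gap: 0.022
grasp_force: 30.0
at [ 609.7 -237.1   76.7] yaw -6.53 gap 0.022 ft [-4.2  1.5  5. ] t 7.75 rot [-0.1 -0.  -0. ] shift [  0.1 -68.9   0.2]
2208 z 0.05085415307708811 [ 654.6 -242.6   51.5] 350.09057971014494 245.5235507246377 321 389 217
```

View pics/w4.png

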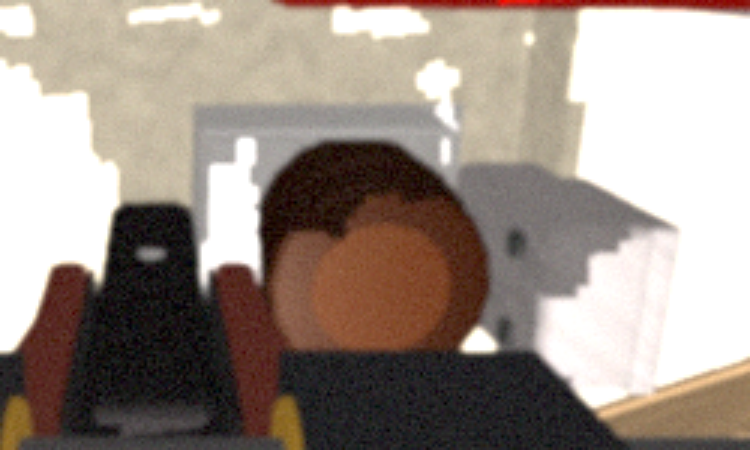

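The stack stands upright on the pan against the nose, with its top face at crop (380,290). I'll push 4 mm more, then draw back and lift slowly.

```bash
python3 -m jog '0 0 0 0 2 0 -1; 0 0 0 0 4 0 -1; 0 0 0 0 4 0 -1'
python3 -m jog '0 0 0 0 -2 0 -1; 0 0 0 0 -4 0 -1; 0 0 0 0 -7 0 -1; 0 0 0 0 -10 0 -1; 0 0 0 0 -13 0 -1;0 0 0 0 -16 0 -1;0 0 0 0 -19 0 -1;0 0 0 0 -21 0 -1;0 0 0 0 -22 0 -1;0 0 0 0 -22 0 -1'
python3 - <<'E'
from h import *
go(541.2,-229.1,76.6,-6.5)
p,d,K,V=cam("wrist"); np.savez("w5",p=p,d=d,K=K,V=V); f=lambda u,v,h:(1000*ray(u,v,h,K,V)).round(1)
cv2.imwrite("pics/w5.png",cv2.resize(cv2.convertScaleAbs(p[150:300,230:480],alpha=1.6),None,fx=3,fy=3)[...,::-1])
print(f(230+380/3,150+290/3,.0515))
E
```

```text
t: 8.18
position: [0.6137, -0.2375, 0.0767]
tool_rot: [-0.001, 0.746, 0.666, -0.0]
ft_force: [-4.4, 1.2, 4.7]
finger_gap: 0.0219
grasp_force: 30.0
t: 9.43
position: [0.5928, -0.2351, 0.0766]
tool_rot: [0.0, 0.746, 0.666, 0.0]
ft_force: [2.6, -0.5, 4.9]
finger_gap: 0.0217
grasp_force: 30.0
at [ 592.8 -235.1   76.6] yaw -6.51 gap 0.0217 ft [ 2.6 -0.5  4.9] t 9.43 rot [ 0.  0. -0.] shift [  0.1 -51.9  -0. ]
[ 641.9 -241.9   51.5]
```

View pics/w5.png

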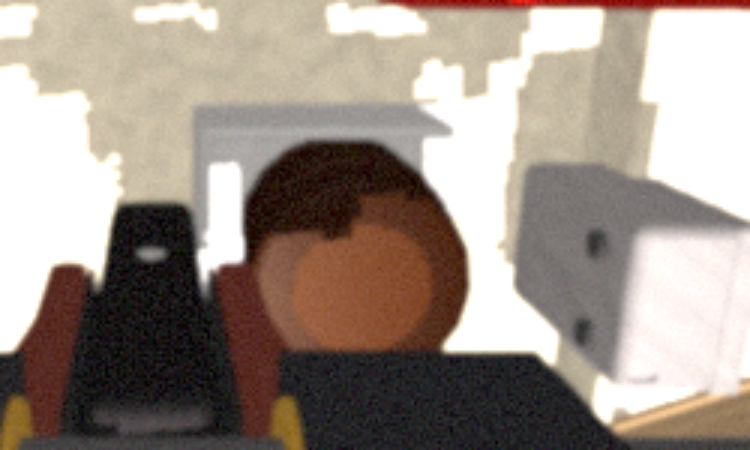

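The discs moved back with the scoop and the stack is clear of the nose (crop: disc right edge 467, nose left edge 520). Next I lift 40 mm.

```bash
python3 -m jog '0 0 0 0 0 -2 -1; 0 0 0 0 0 -6 -1; 0 0 0 0 0 -11 -1; 0 0 0 0 0 -16 -1; 0 0 0 0 0 -21 -1; 0 0 0 0 0 -26 -1; 0 0 0 0 0 -31 -1; 0 0 0 0 0 -36 -1; 0 0 0 0 0 -40 -1; 0 0 0 0 0 -40 -1'
python3 -m jog '0 0 0 0 0 0 -1;0 0 0 0 0 0 -1'
python3 - <<'E'
from h import *
go(592.8,-235.1,116.6,-6.5)
p,d,K,V=cam("wrist"); np.savez("w6",p=p,d=d,K=K,V=V)
# tray edge / disc: numeric stack check
P=cloud(d,K,V);v,u=np.mgrid[:420,:560]; hsv=cv2.cvtColor(p,cv2.COLOR_RGB2HSV)
m=(hsv[...,1]>70)&((hsv[...,0]<20))&(hsv[...,2]>60)&(v>200)&(v<275)&(u>330)&(u<420)
print(m.sum(),u[m].mean(),v[m].mean(),np.percentile(P[m],[5,50,95],axis=0).round(4))
E
```

```text
t: 10.72
position: [0.5928, -0.2351, 0.1167]
tool_rot: [0.0, 0.746, 0.666, 0.0]
ft_force: [-0.4, -0.4, -2.8]
finger_gap: 0.0221
grasp_force: 30.0
t: 10.98
position: [0.5925, -0.2349, 0.1161]
tool_rot: [-0.0, 0.746, 0.666, -0.0]
ft_force: [0.7, 1.1, -2.1]
finger_gap: 0.0216
grasp_force: 30.0
at [ 592.5 -234.9  116.1] yaw -6.51 gap 0.0216 ft [ 0.7  1.1 -2.1] t 10.97 rot [-0. -0. -0.] shift [-0.1  0.3 -0.5]
1676 352.7470167064439 246.04474940334129 [[ 0.6259 -0.2537  0.0893]
 [ 0.6382 -0.2407  0.0904]
 [ 0.6514 -0.2276  0.0916]]
```

The stack top is at z 0.0904, as expected, and the force fits the full load. Next is the draw left under the bar, slowly from the moment the disc reaches it.

```bash
python3 -m jog '0 0 0 3 0 0 -1; 0 0 0 8 0 0 -1; 0 0 0 14 0 0 -1; 0 0 0 20 0 0 -1; 0 0 0 25 0 0 -1; 0 0 0 29 0 0 -1; 0 0 0 33 0 0 -1; 0 0 0 37 0 0 -1; 0 0 0 41 0 0 -1; 0 0 0 45 0 0 -1'
python3 -m jog '0 0 0 4 0 0 -1; 0 0 0 8 0 0 -1; 0 0 0 12 0 0 -1; 0 0 0 16 0 0 -1; 0 0 0 20 0 0 -1; 0 0 0 24 0 0 -1; 0 0 0 28 0 0 -1; 0 0 0 32 0 0 -1; 0 0 0 36 0 0 -1; 0 0 0 40 0 0 -1'
python3 -m jog '0 0 0 4 0 0 -1; 0 0 0 8 0 0 -1; 0 0 0 12 0 0 -1; 0 0 0 16 0 0 -1; 0 0 0 20 0 0 -1; 0 0 0 24 0 0 -1; 0 0 0 28 0 0 -1; 0 0 0 32 0 0 -1; 0 0 0 32 0 0 -1; 0 0 0 32 0 0 -1'
python3 - <<'E'
from h import *
go(592.8,-235.1,116.6,-6.5)
p,d,K,V=cam("top"); np.savez("t2",p=p,d=d,K=K,V=V)
a=cv2.resize(cv2.convertScaleAbs(p[140:270,350:470],alpha=1.8),(400,433),interpolation=cv2.INTER_CUBIC)
p,d,K,V=cam("wrist"); np.savez("w7",p=p,d=d,K=K,V=V)
b=cv2.resize(cv2.convertScaleAbs(p[120:,160:],alpha=1.5),(400,300)); b=cv2.copyMakeBorder(b,0,133,0,0,0)
cv2.imwrite("pics/s7.png",np.hstack([a,b])[...,::-1])
E
```

```text
t: 12.28
position: [0.5977, -0.1901, 0.1163]
tool_rot: [-0.0, 0.746, 0.666, -0.0]
ft_force: [-0.3, -0.1, -2.2]
finger_gap: 0.0221
grasp_force: 30.0
t: 13.52
position: [0.6023, -0.1502, 0.1164]
tool_rot: [-0.0, 0.746, 0.666, 0.0]
ft_force: [0.3, 0.1, -2.0]
finger_gap: 0.0219
grasp_force: 30.0
t: 14.78
position: [0.6058, -0.1189, 0.1163]
tool_rot: [0.0, 0.746, 0.666, -0.0]
ft_force: [0.3, -0.4, -2.2]
finger_gap: 0.0218
grasp_force: 30.0
at [ 605.8 -118.9  116.3] yaw -6.51 gap 0.0218 ft [ 0.3 -0.4 -2.2] t 14.78 rot [ 0.  0. -0.] shift [-117.     0.2   -0.2]
```

View pics/s7.png

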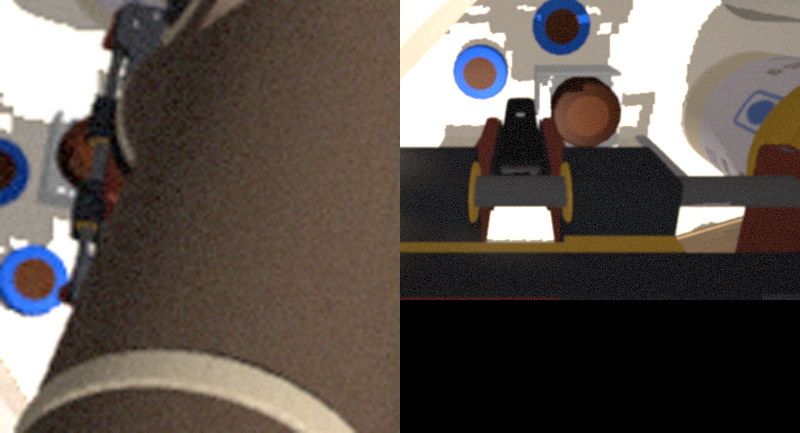

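The wrist view shows the scoop left of the bar with discs in the pan at (585,112). The arm hides the tray in the top view, so I'll check the disc height and the scene camera.

Run:
```python
from h import *
z=np.load("w7.npz"); d,K,V,p=z['d'],z['K'],z['V'],z['p']; P=cloud(d,K,V)
v,u=np.mgrid[:420,:560]; hsv=cv2.cvtColor(p,cv2.COLOR_RGB2HSV)
m=(hsv[...,1]>70)&((hsv[...,0]<20))&(hsv[...,2]>60)&(v>200)&(v<270)&(u>335)&(u<420)
print(m.sum(),u[m].mean(),v[m].mean(),np.percentile(P[m],[5,50,95],axis=0).round(4))
p,d,K,V=cam("scene"); np.savez("s2",p=p,d=d,K=K,V=V); P=cloud(d,K,V)
# dark brown pixels in tray region
hsv=cv2.cvtColor(p,cv2.COLOR_RGB2HSV)
m=(hsv[...,2]<110)&(hsv[...,1]>90)&(hsv[...,0]<20)&(P[...,0]>.5)&(P[...,0]<.72)&(P[...,1]<-.13)&(P[...,1]>-.31)&(P[...,2]<.05)
print(m.sum(), np.percentile(P[m],[5,50,95],axis=0).round(3) if m.sum() else '')
cv2.imwrite("pics/s8.png",cv2.resize(cv2.convertScaleAbs(p[210:390,300:500],alpha=1.7),None,fx=3,fy=3)[...,::-1])
```

```text
1292 349.6764705882353 237.1687306501548 [[ 0.6449 -0.1406  0.0747]
 [ 0.6535 -0.1246  0.0757]
 [ 0.6647 -0.1104  0.0768]]
411 [[ 0.617 -0.248  0.014]
 [ 0.637 -0.229  0.019]
 [ 0.658 -0.208  0.021]]
```

View pics/s8.png

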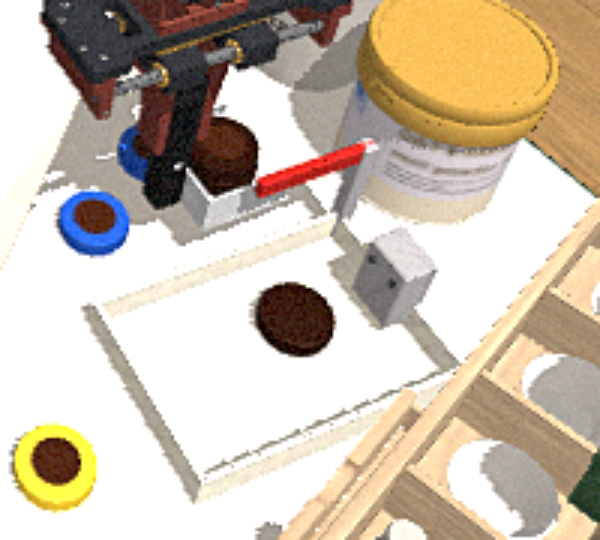

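The top disc lies flat in the tray, at about (0.637,-0.229) in the world and crop (295,318). Two discs remain in the scoop, top at z 0.076. Next I raise to clear the crumpled sheet (up to 64 mm) and carry to the mat.

```bash
python3 -m jog '0 0 0 0 0 -4 -1; 0 0 0 0 0 -12 -1; 0 0 0 0 0 -21 -1; 0 0 0 0 0 -30 -1; 0 0 0 0 0 -39 -1; 0 0 0 0 0 -48 -1; 0 0 0 0 0 -57 -1; 0 0 0 0 0 -64 -1; 0 0 0 0 0 -68 -1; 0 0 0 0 0 -70 -1'
python3 -m jog '0 0 0 4 -2 0 -1; 0 0 0 12 -6 0 -1; 0 0 0 24 -13 0 -1; 0 0 0 39 -21 0 -1; 0 0 0 54 -29 0 -1; 0 0 0 69 -37 0 -1; 0 0 0 84 -45 0 -1; 0 0 0 99 -53 0 -1; 0 0 0 114 -61 0 -1; 0 0 0 129 -69 0 -1'
python3 -m jog '0 0 0 15 -8 0 -1; 0 0 0 30 -16 0 -1; 0 0 0 45 -24 0 -1; 0 0 0 60 -32 0 -1; 0 0 0 75 -40 0 -1; 0 0 0 90 -48 0 -1; 0 0 0 105 -56 0 -1; 0 0 0 120 -64 0 -1; 0 0 0 135 -72 0 -1; 0 0 0 150 -80 0 -1'
python3 -c "
from h import *
print(ctrl.get_obs()['joints'].round(2))
go(445,289.6,186.6,-6.5)"
```

```text
t: 16.18
position: [0.6059, -0.1187, 0.1865]
tool_rot: [0.0, 0.746, 0.666, 0.0]
ft_force: [0.3, -0.4, -1.1]
finger_gap: 0.0218
grasp_force: 30.0
t: 17.42
position: [0.5515, 0.0183, 0.1864]
tool_rot: [0.0, 0.746, 0.666, 0.0]
ft_force: [-0.0, 0.5, -0.9]
finger_gap: 0.0222
grasp_force: 30.0
t: 18.68
position: [0.4891, 0.1764, 0.1863]
tool_rot: [0.0, 0.746, 0.666, 0.0]
ft_force: [0.2, -0.6, -2.9]
finger_gap: 0.022
grasp_force: 30.0
[-0.9   0.31  0.57  1.93 -0.2   0.96 -0.35]
at [489.1 176.4 186.3] yaw -6.51 gap 0.022 ft [ 0.2 -0.6 -2.9] t 18.68 rot [ 0. -0. -0.] shift [107.5 -56.6  -0.3]
```

```bash
python3 -m jog '0 0 0 15 -8 0 -1; 0 0 0 30 -16 0 -1; 0 0 0 45 -24 0 -1; 0 0 0 60 -32 0 -1; 0 0 0 75 -40 0 -1; 0 0 0 88 -46 0 -1; 0 0 0 98 -52 0 -1; 0 0 0 104 -55 0 -1; 0 0 0 107.5 -56.6 0 -1; 0 0 0 107.5 -56.6 0 -1'
python3 -m jog '0 0 0 0 0 4 -1; 0 0 0 0 0 12 -1; 0 0 0 0 0 22 -1; 0 0 0 0 0 33 -1; 0 0 0 0 0 44 -1; 0 0 0 0 0 55 -1; 0 0 0 0 0 66 -1; 0 0 0 0 0 76 -1; 0 0 0 0 0 83 -1; 0 0 0 0 0 85 -1'
python3 - <<'E'
from h import *
go(445,289.6,76.6,-6.5)
p,d,K,V=cam("wrist"); hsv=cv2.cvtColor(p,cv2.COLOR_RGB2HSV); P=cloud(d,K,V); H,S,W=cv2.split(hsv)
f=lambda u,v,h:(1000*ray(u,v,h,K,V)).round(1)
v,u=np.mgrid[:420,:560]
m=(H>55)&(H<85)&(S>120)&(v<300); q=np.array([ray(a,b,.004,K,V)[:2]*1000 for a,b in zip(u[m],v[m])],np.float32)
print(m.sum(),np.percentile(q,[1,99],axis=0).round(1), 'z',np.median(P[m][:,2]).round(4))
m=(S>70)&(H<20)&(W>40)&(v>190)&(v<270)&(u>325)&(u<420); print('disc',m.sum(),np.percentile(P[m],[5,50,95],axis=0).round(4))
E
```

```text
t: 19.92
position: [0.4455, 0.2885, 0.1863]
tool_rot: [0.0, 0.746, 0.666, -0.0]
ft_force: [-0.1, 0.0, -2.5]
finger_gap: 0.0219
grasp_force: 30.0
t: 21.18
position: [0.4453, 0.2885, 0.1009]
tool_rot: [0.0, 0.746, 0.666, -0.0]
ft_force: [-0.3, 0.1, -2.3]
finger_gap: 0.022
grasp_force: 30.0
at [445.3 288.5 100.9] yaw -6.51 gap 0.022 ft [-0.3  0.1 -2.3] t 21.18 rot [-0.  0. -0.] shift [ 1.1 -0.4 24.3]
7438 [[415.9 271. ]
 [569.  333. ]] z 0.0031
disc 2858 [[0.4784 0.2649 0.059 ]
 [0.4943 0.2844 0.0601]
 [0.5107 0.3032 0.0612]]
```

```bash
python3 -m jog '0 0 0 0 0 4 -1; 0 0 0 0 0 9 -1; 0 0 0 0 0 14 -1; 0 0 0 0 0 18 -1; 0 0 0 0 0 21 -1; 0 0 0 0 0 23 -1; 0 0 0 0 0 24 -1; 0 0 0 0 0 24.5 -1; 0 0 0 0 0 24.5 -1'
```

```text
t: 22.35
position: [0.4455, 0.2886, 0.0769]
tool_rot: [-0.0, 0.746, 0.666, 0.0]
ft_force: [0.3, -0.1, -3.0]
finger_gap: 0.0215
grasp_force: 30.0
```

```bash
python3 -m jog '0 0 0 0 0 0.4 -1; 0 0 0 0 0 0.4 -1; 0 0 0 0 0 0.4 -1'; python3 -m jog '0 0 0 0 0 0.4 -1; 0 0 0 0 0 0.4 -1; 0 0 0 0 0 0.4 -1'
```

```text
t: 22.72
position: [0.4455, 0.2887, 0.0766]
tool_rot: [-0.0, 0.746, 0.666, 0.0]
ft_force: [-0.2, 0.1, 0.1]
finger_gap: 0.022
grasp_force: 30.0
t: 23.1
position: [0.4455, 0.2887, 0.0765]
tool_rot: [-0.0, 0.746, 0.666, 0.0]
ft_force: [-1.6, -0.3, 5.2]
finger_gap: 0.022
grasp_force: 30.0
```

```bash
python3 -m jog '0 0 0 0 0 0 0; 0 0 0 0 0 0 0.3; 0 0 0 0 0 0 0.3; 0 0 0 0 0 0 0.3; 0 0 0 0 0 0 0.3; 0 0 0 0 0 0 0.3;0 0 0 0 0 0 0.3'
python3 -m jog '0 0 0 0 0 -10 0.3; 0 0 0 0 0 -30 0.3; 0 0 0 0 0 -60 0.3; 0 0 0 0 0 -90 0.3; 0 0 0 0 0 -120 0.3; 0 0 0 0 0 -150 0.3; 0 0 0 0 0 -150 0.3; 0 0 0 0 0 -150 0.3'
python3 - <<'E'
from h import *
go(445,289.6,76.6,-6.5)
p,d,K,V=cam("wrist"); P=cloud(d,K,V); Z=P[...,2]; hsv=cv2.cvtColor(p,cv2.COLOR_RGB2HSV); H,S,W=cv2.split(hsv)
v,u=np.mgrid[:420,:560]
def c(n,m,h):
    cs=max(cv2.findContours(m.astype(np.uint8),0,1)[0],key=cv2.contourArea)[:,0]
    q=np.array([ray(a,b,h,K,V)[:2]*1000 for a,b in cs],np.float32); print(n,len(q),cv2.minAreaRect(q),'z',np.median(Z[m]).round(4))
near=(P[...,0]>.4)&(P[...,0]<.56)&(P[...,1]>.24)&(P[...,1]<.34)
c('handle',near&(Z>.105)&(Z<.118)&(P[...,0]<.47),.112)
c('disc',near&(Z>.032)&(Z<.041)&(S>70)&(H<20),.0365)
p,d,K,V=cam("scene"); P=cloud(d,K,V); H,S,W=cv2.split(cv2.cvtColor(p,cv2.COLOR_RGB2HSV))
m=(W<110)&(S>90)&(H<20)&(P[...,0]>.5)&(P[...,0]<.72)&(P[...,1]<-.13)&(P[...,1]>-.31)&(P[...,2]<.05)
print(np.percentile(P[m],[5,50,95],axis=0).round(3))
E
```

```text
t: 23.98
position: [0.4454, 0.2886, 0.0761]
tool_rot: [-0.0, 0.746, 0.666, 0.0]
ft_force: [-0.8, -0.1, -0.4]
finger_gap: 0.0571
grasp_force: 0.0
t: 24.98
position: [0.4451, 0.2884, 0.2258]
tool_rot: [-0.0, 0.746, 0.666, -0.0]
ft_force: [-0.9, 1.1, -0.4]
finger_gap: 0.057
grasp_force: 0.0
at [445.1 288.4 225.8] yaw -6.51 gap 0.057 ft [-0.9  1.1 -0.4] t 24.98 rot [-0. -0. -0.] shift [ 1.100e+00 -1.000e-01  1.492e+02]
handle 74 ((445.8292236328125, 286.8595886230469), (18.525672912597656, 20.845895767211914), 83.51858520507812) z 0.1105
disc 109 ((491.44744873046875, 285.8201904296875), (47.16585922241211, 45.423213958740234), 83.51790618896484) z 0.0356
[[ 0.618 -0.248  0.013]
 [ 0.637 -0.229  0.019]
 [ 0.659 -0.208  0.021]]
```

The scoop stands upright and level. Its handle is at (446,287), so its origin is about 1 mm from the mat centre, and both discs are seated. The top disc is still in the tray.

```bash
python3 -c "
from station import ctrl
print(ctrl.sign_off())"
```

```text
the job is handed in; nothing more can be done
None
```

The job is handed in: the scoop stands level with its two discs in the middle of the green mat, the struck-off top disc is back in the tray, and it took about 25 s, though I viewed 11 pictures, one over the limit of 10.

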